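# Level the mug shelf beside the hob

### The arm

A 6-joint arm with a two-finger parallel gripper is mounted at the origin on the work surface. World frame = base frame: x ahead of the robot, y to its left, z up, the work surface at z = 0. Lengths are in m, angles in rad, forces in N, time in s.
With the tool pointing down it reaches from about 0.225 to 0.875 m from the base axis. Payload 3.4 kg.
Tool frame: the origin (TCP) lies on the centre line of the jaws, within the pads' length; the fingertips stand 17 mm ahead of it and the grasp point (between the pads) lies 2 mm behind it (r.tip_extent is the distance from the TCP to the fingertips, in m); z points along the fingers, y is the line along which they close (so a half turn about z gives the same grasp; the last joint's range is limited). The gripper opens to 85 mm and grips with 20 to 120 N. Pads are 22 mm wide; open, the fingers measure 114 mm over their backs; the gripper's body (76 mm by 85 mm) begins 54 mm behind the grasp point. The pads swing forward as they close: fully open they stand 13 mm farther back than shut.
Start: joints at [1.189, 0.276, 1.505, -0, 1.361, -0.121], TCP at [0.148, 0.556, 0.226] pointing down, gripper open.
Joint ranges: [-2.89, 2.89], [-0.75, 2.08], [0.22, 2.7], [-1.18, 4.32], [0.11, 2.71], [-2.7, 2.7]. Speed limits (rad/s): [2.57, 2.57, 3.14, 3.14, 3.14, 3.14].

### API

Orientations are given as a unit quaternion [w, x, y, z].
In Python, from plant import r gives the robot as it stands.
- The arm moves only by the shell command python3 -m crank 'ROWS' [OPENING] [FORCE]. ROWS is JSON, one flat list of numbers, 4 for each row, row after row: the shift along the world's x, y, z in units of 40 mm (1.0 is 40 mm), then the turn about the world's z in units of 5 degrees (1.0 is 5 degrees). A call has 1 to 8 rows; each row shifts and turns the commanded pose from where the row before left it; what a row does not reach is not made up. A row lasts 1/8 s, in which the tool goes at most 62.5 mm and 10.7 degrees, less where a joint would pass 70% of its speed; a pose out of reach is approached as far as the arm can. A call is refused whole if a number of a shift passes 1 or a number of a turn 1, either way. A call with a gripper value outside its range is refused whole. OPENING is the closure, from 0 (fully open) to 1 (shut), set as the call begins (- or left out, the last holds). The fingers move at their own pace and stop on an object; FORCE is the grip in N (left out, the last holds). Time passes only in rows, so rows that do not move let the fingers close. It gives the time, the measured TCP pose, the force, the opening and the grip force at its end, in the units of the state.
- r.get_obs(): the state, without advancing time (a new reading comes with each control period).
- r.get_image(name): name is "scene" or "side" or "wrist"; returns (picture, depth): 420x560x3 uint8, red, green, blue; 420x560 float32, m along the optical axis (not along the pixel's ray), 0 where there is no reading.
- r.camera_info(name): a dict with "mtx" (3x3 intrinsics, pixels), "rvec" (rotation vector, rad) and "tvec" (3), from world to camera coordinates, as OpenCV has them. Camera axes: x right, y down, z forward; pixel columns grow to the right and rows downward; lengths in m; the calibration is good to about 2 mm. A picture is of the moment at which its call begins: read the wrist's pose just before it. camera_info takes no time and is no camera call; for the wrist camera it gives the pose at the moment of the call.
- r.hand_in(): hands the job in; it is judged then, once.
The state is a dict: "clock": time; "joint_pos": joint angles; "dq": joint speeds; "joint_efforts": joint torques, N m; "ee_pos": TCP position; "ee_rot": TCP orientation; "wrist_force": force on the tool from outside, world axes, zero at the start; "ft_torque": the same for the moment, N m; "opening": opening from 0.0 (shut) to 1.0 (fully open); "finger_force": force on a finger pad.
Only numpy, scipy, OpenCV 4.12 (cv2) and the standard library are available. Lean on these libraries where they do the work, as an engineer would, in place of code of your own. Each camera call takes 0.05 s, during which the arm holds its last target. There are 200 camera calls.

### The job

Take the T-handled key out of its wooden block, put its square end down through the eyelet of the spirit level and into the levelling foot under the shelf, and press so that the key's collar holds the level flat on the shelf. Keeping it pressed, turn the foot until the bubble stands centred between the two marks. Finish while still gripping the key and pressing: do not let go, and leave the mugs and the coffee jar where they are.

Things in the scene. Friction and masses are not known exactly. Their poses are not given: they have to be found in the camera images.
- key: Loose T-handled key, 131 mm tall, 120 g, at the start upright in the wooden block. Origin: centre of the rod's lower end; z up along the rod. Square steel rod 10 x 10 mm, sides parallel to the key's x and y, bare from z = 0 to 44 mm; above that a spring collar, then the handle.
- key_grip (a point): Middle of the key's black handle, 111 mm above the rod's lower end. The handle is a block 16 mm thick along the key's x, 44 mm wide along y, 40 mm high: grip it across x.
- collar (a joint): Round collar on the key's rod (30 mm diameter, 6 mm thick), underside 44 mm above the rod's lower end when relaxed. Value: how far it is pushed up the rod against its spring, 0 to 0.014 m. Spring force 2.5 N at 0 plus 0.6 N per mm.
- holder: Fixed wooden block 75 x 75 x 50 mm, origin at the centre of its underside, with an upright 18 mm hole right through its middle. The key stands in it with the collar resting on the block's top; lift it 45 mm to come clear.
- shelf: Low steel shelf, 160 mm (x) by 280 mm (y), top about 62 mm over the worktop. Origin: on the top, on the hinge line near its left (+y) end; it spans y = +20 to -260 mm, z is the normal of the top. At the start the -y end, over the foot, is 0.5 to 1.3 degrees low. Turning the foot counter-clockwise seen from above raises it: 0.022 rad (5 mm at the foot) per radian; pressing sinks it 1 mm.
- level: Aluminium spirit level along the middle of the shelf, clipped at its +y end by a springy hinge (the origin, in its underside; z is the underside's normal). 218 mm long to -y: bar 24 x 170 x 24 mm, then a thin end tab 34 x 48 x 8 mm. Unpressed, its tab end stands 10 mm up (0.05 rad) and the bubble reads wrong; about 3 N down on the tab lays it flat on the shelf.
- eyelet (a point): Centre of the 21 mm round hole in the level's end tab, at the tab's upper face, 200 mm from the level's hinge. It is straight above the foot's socket; the shelf has a 26 mm hole there. Pressed flat at the start, this face is 63 to 68 mm over the worktop.
- socket (a point): Centre of the mouth of the foot's square socket, 46 mm over the worktop, x and y parallel to its sides; turns with the foot, a dark steel block 32 x 32 x 40 mm under the shelf. Socket 11.8 mm square, 40 mm deep, chamfered; parallel to the shelf's sides within 4 degrees at the start; takes the key in any quarter turn, with 0.25 rad of slack. Stiff (0.2 Nm), stays put; level after 0.5 to 1.4 rad.
- bubble (a joint): White bubble, 16 mm long, in the vial (pale window 64 x 16 mm in the bar's top, 100 mm from the eyelet). Value: the tilt it shows, rad, 1 mm of travel per 0.002; 0 = centred, positive = nearer the eyelet (it runs to the higher end); at most 0.044. Black lines 10 mm either side of the middle. Level pressed flat: +0.022 per radian of counter-clockwise turn of the foot. Settles in 1 s.
- mug_a: White mug, 82 mm diameter, 95 mm tall, origin at the centre of its underside. A bystander.
- mug_b: Blue glazed mug of the same size, origin at the centre of its underside. A bystander.
- coffee_jar: Amber glass jar with a steel cap, 72 mm diameter, 110 mm tall, origin at the centre of its underside. A bystander.

How it is judged:
On the way:
1. the key's end has gone through the eyelet into the foot's socket, at least 6 mm deep (horizontal distance between key and socket below 0.006 m and height (world z) of key below 0.04 m), for 0.1 s.
At the end, for the whole second after the job is handed in: Through the last second the gripper holds the key, whose end is at least 10 mm deep in the foot's socket and upright within 7 degrees; the key presses on the level with more than 2 N, the level lies flat on the shelf within 0.010 rad, and the bubble is within 3.5 mm of the middle (horizontal distance between key and socket below 0.006 m and height (world z) of key below 0.036 m and angle between key's own z axis and vertical below 0.12 rad and contact force between key and level above 2 N and angle between the z axis of level and the z axis of shelf, either way round below 0.01 rad and value of joint bubble between -0.007 and 0.007 rad and contact force between the fingers and key above 3 N); the arm keeps its last pose, push and grip.
It fails at once if a mug or the coffee jar is pushed more than 30 mm (distance of any of mug_a, mug_b, coffee_jar from where it was at the start of the episode above 0.03 m).
It also fails if it takes over 67 s, if anything falls off the work surface, if the arm or the gripper's body presses on something with over 40 N, if the wrist force passes 120 N, or if a joint passes its speed limit or range.

## Working session

There is one attempt and no reset: what is moved stays moved. The work goes in short steps, Python scripts to look and compute and a shell command to move; the robot and the scene stay as the last step left them, time stands still between calls to the robot, and variables do not carry over. Pictures are saved under pics/ and viewed, at most 10 in all, crops included, and the job is handed in when it is done.

```bash
mkdir -p pics; cat > h.py <<'E'
import numpy as np, cv2
from plant import r
def cam(n):
    i=r.camera_info(n);K=np.array(i["mtx"]);R=cv2.Rodrigues(np.array(i["rvec"],float))[0];t=np.array(i["tvec"],float).ravel()
    return K,R,t
def ray(c,u,v):
    K,R,t=c; d=R.T@np.linalg.solve(K,[u,v,1.]); return -R.T@t,d
def onz(c,u,v,z):
    o,d=ray(c,u,v); return o+d*(z-o[2])/d[2]
def dep(c,D,u,v):
    o,d=ray(c,u,v); return o+d*D[int(v),int(u)]
def cloud(c,D):
    K,R,t=c; h,w=D.shape; v,u=np.mgrid[:h,:w]; p=np.stack([u,v,np.ones_like(u)],-1).reshape(-1,3)@np.linalg.inv(K).T
    return ((p*D.reshape(-1,1)-t)@R).reshape(h,w,3)
def proj(c,P):
    K,R,t=c; q=K@(R@np.array(P)+t); return q[:2]/q[2]
E
python3 - <<'E'
from h import *
for n in ("scene","side"):
    c=cam(n);im,D=r.get_image(n);cv2.imwrite(f"pics/{n}0.png",im[...,::-1]);np.savez(f"{n}0.npz",im=im,D=D)
    print(n,-c[1].T@c[2],c[0][0,0])
o=r.get_obs();print(o["clock"],o["ee_pos"],o["ee_rot"],o["opening"])
E
```

```text
scene [ 1.66625823 -0.32218288  0.6478676 ] 439.5004679986673
side [ 0.51936796 -0.84338079  0.71242526] 430.6936437709375
0.1 [0.14810025 0.55510962 0.22562671] [-2.01038287e-04  1.30038022e-01  9.91508671e-01 -7.92579224e-04] 1.002456988376066
```

View pics/scene0.png

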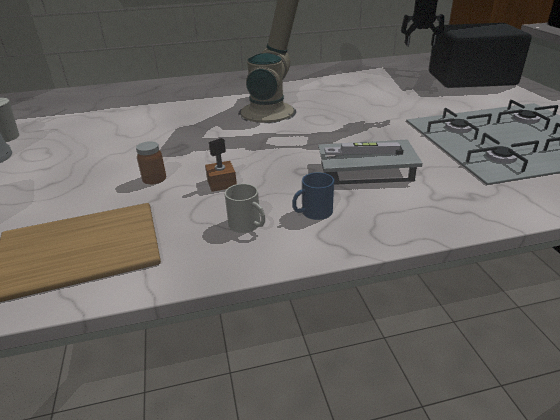

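View pics/side0.png

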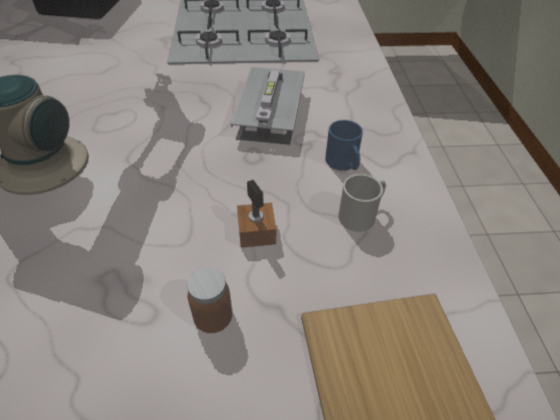

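The scene view shows the key handle at about (217,148), the block at (221,175), the level at (365,150) with its eyelet tab at about (330,151), and mugs at (242,208) and (317,196). The side view shows the handle at (256,195), the block at (257,220) and the eyelet at (264,113).

```bash
python3 - <<'E'
from h import *
for n,box in (("scene",(205,135,230,158)),("side",(240,175,275,215))):
    c=cam(n);z=np.load(f"{n}0.npz");P=cloud(c,z["D"]);im=z["im"].astype(int)
    x0,y0,x1,y1=box
    m=np.zeros(P.shape[:2],bool);m[y0:y1,x0:x1]=1
    k=m&(im.max(2)<75)&(P[...,2]>.075)&(P[...,2]<.16)
    q=P[k];print(n,"handle",k.sum(),q.mean(0),q.min(0),q.max(0))
    hsv=cv2.cvtColor(z["im"],cv2.COLOR_RGB2HSV)
    b=np.zeros_like(m);b[y0:y1+60,x0-15:x1+15]=1
    b&=(hsv[...,1]>100)&(abs(P[...,2]-.05)<.004)
    print("block top",b.sum(),P[b].mean(0),P[b].min(0),P[b].max(0))
    rc=cv2.minAreaRect(P[b][:,:2].astype(np.float32)*1000);print(rc)
    e=(330,151) if n=="scene" else (264,113)
    print("eyelet~",onz(c,*e,.067),dep(c,z["D"],*e))
    s=(abs(P[...,2]-.060)<.006)&(P[...,0]>.2)&(P[...,1]>-.3)&(P[...,1]<.6)&(hsv[...,1]<60)
    nn,l,st,ce=cv2.connectedComponentsWithStats(s.astype(np.uint8))
    i=1+st[1:,4].argmax();q=P[l==i];print("shelf",st[i],cv2.minAreaRect(q[:,:2].astype(np.float32)*1000),q.min(0),q.max(0))
    A=np.c_[q[:,:2],np.ones(len(q))];print(np.linalg.lstsq(A,q[:,2],rcond=None)[0])
    for nm,p in {"scene":[("mugw",(242,190)),("mugb",(317,180)),("jar",(148,147))],"side":[("mugw",(360,185)),("mugb",(345,128)),("jar",(207,280))]}[n]: print(nm,onz(c,*p,.11 if nm=="jar" else .095))
E
```

```text
scene handle 241 [ 0.52601917 -0.24998242  0.12020394] [ 0.50492717 -0.27164513  0.08737387] [ 0.53705654 -0.22760874  0.14061468]
block top 206 [ 0.52481535 -0.24798976  0.05139729] [ 0.48108323 -0.28670813  0.04785727] [ 0.55967362 -0.21182335  0.05390974]
((519.2291259765625, -249.65211486816406), (78.75209045410156, 72.33341979980469), 2.909776210784912)
eyelet~ [0.5383644  0.08009317 0.067     ] [0.52452575 0.08502888 0.05987307]
shelf [ 318  139  104   31 1733] ((572.1378173828125, 185.79324340820312), (281.1820068359375, 169.92059326171875), 77.83113861083984) [0.46474528 0.03394889 0.05402127] [0.67910845 0.34111051 0.06596208]
[-0.006631    0.01836369  0.06124745]
mugw [ 0.73478274 -0.2153701   0.095     ]
mugb [ 0.74052955 -0.02427729  0.095     ]
jar [ 0.44305567 -0.43966045  0.11      ]
side handle 304 [ 0.5182255  -0.25766987  0.11961013] [ 0.50474826 -0.2725201   0.0752955 ] [ 0.53173475 -0.23372962  0.13824771]
block top 687 [ 0.51737781 -0.25624612  0.0491575 ] [ 0.48179255 -0.29014716  0.04602218] [ 0.55652125 -0.21212323  0.05253453]
((518.29931640625, -251.38038635253906), (72.6969985961914, 73.80027770996094), 4.125756740570068)
eyelet~ [0.54975333 0.09041269 0.067     ] [0.54974895 0.09027781 0.06709323]
shelf [ 231   66   74   65 2831] ((570.58447265625, 187.46873474121094), (287.52423095703125, 161.08160400390625), 78.09586334228516) [0.46475761 0.03251888 0.05403304] [0.6765644  0.34475266 0.06590288]
[0.00260694 0.01855689 0.05397261]
mugw [ 0.73612976 -0.2151845   0.095     ]
mugb [ 0.73825218 -0.02012542  0.095     ]
jar [ 0.43435176 -0.43992976  0.11      ]
```

```bash
python3 -m crank '[0.8,-1,0,0,0.8,-1,0,0,0.8,-1,0,0,0.8,-1,0,0,0.8,-1,0,0,0.8,-1,0,0,0.8,-1,0,0,0.8,-1,0,0]' && python3 -m crank '[0.9,-0.9,0.5,0,0.9,-0.9,0.5,0,0.9,-0.9,0.5,0,0.9,-0.9,0,0,0,0,0,0,0,0,0,0,0,0,0,0]'
python3 - <<'E'
from h import *
z=np.load("side0.npz");c=cam("side");P=cloud(c,z["D"]);im=z["im"].astype(int)
m=np.zeros(P.shape[:2],bool);m[175:215,240:275]=1
for n in("side","scene"):
    z=np.load(n+"0.npz");P=cloud(cam(n),z["D"]);im=z["im"].astype(int)
    m=(np.linalg.norm(P[...,:2]-[.52,-.25],axis=-1)<.04)&(P[...,2]>.1)&(P[...,2]<.145)&(im.max(2)<75)
    print(n,cv2.minAreaRect(P[m][:,:2].astype(np.float32)*1000))
c=cam("wrist");im,D=r.get_image("wrist");cv2.imwrite("pics/w1.png",im[...,::-1]);np.savez("w1.npz",im=im,D=D)
print(-c[1].T@c[2],c[0][0,0],c[1]);o=r.get_obs();print(o["clock"],o["ee_pos"],o["ee_rot"])
E
```

```text
clock: 1.1
ee_pos: [0.4049, 0.2341, 0.2262]
ee_rot: [-0.0, 0.13, 0.992, 0.0]
wrist_force: [0.8, 1.0, 0.2]
opening: 0.998
finger_force: 0.0
clock: 1.98
ee_pos: [0.5472, 0.0925, 0.2863]
ee_rot: [-0.0, 0.129, 0.992, 0.0]
wrist_force: [0.1, 0.4, 0.4]
opening: 0.998
finger_force: 0.0
side ((517.839599609375, -252.78582763671875), (13.349784851074219, 41.4140739440918), 26.377410888671875)
scene ((522.1851196289062, -249.6402587890625), (20.282482147216797, 46.40775680541992), 25.06966209411621)
[0.47907903 0.10953384 0.43564605] 298.3135271616211 [[ 2.56526831e-01  9.66537109e-01  4.96114150e-05]
 [ 9.28458028e-01 -2.46434597e-01  2.77913081e-01]
 [ 2.68625532e-01 -7.12460997e-02 -9.60606224e-01]]
2.025 [0.54731004 0.09258068 0.28644087] [-2.51755986e-04  1.29278591e-01  9.91608269e-01  1.49916854e-04]
```

View pics/w1.png

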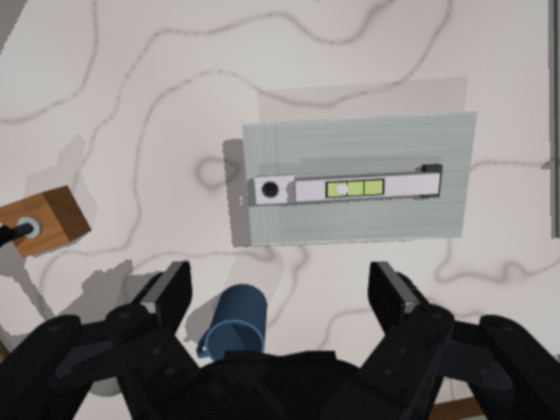

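The wrist view shows the eyelet's dark hole at (270,189), the bubble at (342,188) in the green vial, the shelf edges around it, and the key and block at the lower left near (28,230). Next I measure the eyelet, the level's direction and the shelf.

```bash
cat >> h.py <<'E'
def hole(im,D,c,guess,rad=25,thr=70):
    g=im.max(2).astype(int);m=np.zeros(g.shape,np.uint8);cv2.circle(m,guess,rad,1,-1)
    m&=(g<thr).astype(np.uint8)
    n,l,st,ce=cv2.connectedComponentsWithStats(m)
    i=1+np.argmin([np.hypot(*(ce[k]-guess)) if st[k,4]>15 else 1e9 for k in range(1,n)]);
    ct=cv2.findContours((l==i).astype(np.uint8),cv2.RETR_EXTERNAL,cv2.CHAIN_APPROX_NONE)[0][0]
    return ce[i],st[i],cv2.fitEllipse(ct)
def tri(rays):
    A=np.zeros((3,3));b=np.zeros(3)
    for o,d in rays:
        d=d/np.linalg.norm(d);M=np.eye(3)-np.outer(d,d);A+=M;b+=M@o
    x=np.linalg.solve(A,b);return x,[np.linalg.norm(np.cross(x-o,d/np.linalg.norm(d))) for o,d in rays]
E
python3 - <<'E'
from h import *
rays=[]
z=np.load("w1.npz");cw=cam("wrist");im=z["im"];D=z["D"];P=cloud(cw,D)
ce,st,el=hole(im,D,cw,(270,189));print("hole w",ce,st,el);print(onz(cw,*ce,.076));rays.append(ray(cw,*ce))
s=np.load("side0.npz");cs=cam("side");ce,st,el=hole(s["im"],s["D"],cs,(264,113),8,90);print("side",ce,st,el);rays.append(ray(cs,*ce));print(onz(cs,*ce,.076))
print(tri(rays))
hsv=cv2.cvtColor(im,cv2.COLOR_RGB2HSV);g=(hsv[...,0]>22)&(hsv[...,0]<45)&(hsv[...,1]>90)
g[:150]=0;g[230:]=0;q=P[g];print("vial",g.sum(),q.mean(0),cv2.minAreaRect(q[:,:2].astype(np.float32)*1000))
v,u=np.mgrid[:420,:560]
# tab heights around
for (a,b) in [(255,180),(255,198),(285,180),(285,198),(310,190),(430,184),(250,150),(250,230),(460,130),(455,230)]: print((a,b),P[b,a].round(4))
sh=(abs(P[...,2]-.0605)<.006)&(hsv[...,1]<60)&(v>100)&(v<250)&(u>235)&(u<480);q=P[sh];print("shelf",len(q),cv2.minAreaRect(q[:,:2].astype(np.float32)*1000))
A=np.c_[q[:,:2],np.ones(len(q))];print(np.linalg.lstsq(A,q[:,2],rcond=None)[0])
E
```

```text
hole w [269.82352941 188.96078431] [263 183  15  13 153] ((269.8197326660156, 188.9664764404297), (12.53412914276123, 13.695502281188965), 104.12709045410156)
[0.54870135 0.07877325 0.076     ]
side [264.    120.125] [261 120   7   2   8] ((260.0448303222656, 120.00121307373047), (0.06761228293180466, 0.5446341037750244), 97.0761947631836)
[0.54805726 0.04690122 0.076     ]
(array([0.55084967, 0.07682695, 0.05507752]), [np.float64(0.0018740404145129402), np.float64(0.001874040414512927)])
vial 493 [0.5705117  0.18031507 0.09269129] ((502.9226989746094, -5.9342498779296875), (445.67822265625, 86.29083251953125), 80.19987487792969)
(255, 180) [0.533  0.0646 0.0785]
(255, 198) [0.5585 0.0556 0.0593]
(285, 180) [0.5425 0.0996 0.0774]
(285, 198) [0.5643 0.094  0.0768]
(310, 190) [0.5589 0.1254 0.0922]
(430, 184) [0.5899 0.2654 0.0857]
(250, 150) [0.4981 0.0667 0.0602]
(250, 230) [0.599  0.0369 0.0595]
(460, 130) [0.5399 0.3176 0.0646]
(455, 230) [0.6669 0.2995 0.0642]
shelf 22911 ((572.0408935546875, 185.8882598876953), (280.7039489746094, 160.72344970703125), 78.08959197998047)
[0.00372301 0.01885338 0.05591109]
```

```bash
python3 -m crank '[-0.1,-0.9,0,-1,-0.1,-0.9,0,-1,-0.1,-0.9,0,-1,-0.1,-0.9,0,-1,-0.1,-0.9,0,-1,-0.1,-0.9,0,-1,-0.1,-0.9,0,-1,0,-0.9,0,-1]' && python3 -m crank '[0,-0.7,0,-1,0,-0.7,0,-0.8,0,0,0,0,0,0,0,0,0,0,0,0]'
python3 - <<'E'
from h import *
c=cam("wrist");im,D=r.get_image("wrist");cv2.imwrite("pics/w2.png",im[...,::-1]);np.savez("w2.npz",im=im,D=D)
o=r.get_obs();print(o["clock"],o["ee_pos"],o["ee_rot"],o["joint_pos"])
P=cloud(c,D);d=np.linalg.norm(P[...,:2]-[.52,-.251],axis=-1)<.045
for lo,hi in((.13,.145),(.1,.145)):
    k=d&(P[...,2]>lo)&(P[...,2]<hi);q=P[k];print(k.sum(),q.mean(0),cv2.minAreaRect(q[:,:2].astype(np.float32)*1000),np.percentile(q[:,2],95))
hsv=cv2.cvtColor(im,cv2.COLOR_RGB2HSV);b=d*0+(np.linalg.norm(P[...,:2]-[.52,-.251],axis=-1)<.065)&(abs(P[...,2]-.05)<.005)
print(b.sum(),cv2.minAreaRect(P[b>0][:,:2].astype(np.float32)*1000))
E
```

```text
clock: 3.02
ee_pos: [0.5198, -0.1963, 0.2869]
ee_rot: [0.0, 0.462, 0.887, 0.0]
wrist_force: [0.5, -0.2, -0.5]
opening: 1.004
finger_force: 0.0
clock: 3.65
ee_pos: [0.5203, -0.251, 0.2867]
ee_rot: [-0.0, 0.529, 0.849, 0.0]
wrist_force: [-0.7, 0.0, -0.4]
opening: 0.997
finger_force: 0.0
3.7 [ 0.52033042 -0.25116132  0.28665347] [5.05237617e-05 5.28740334e-01 8.48783612e-01 1.88595599e-04] [-5.70358805e-01  2.53353353e-01  1.38898189e+00  3.79469477e-04
  1.49916137e+00 -1.02695066e+00]
659 [ 0.51847779 -0.24837325  0.13816712] ((519.1627197265625, -249.40699768066406), (15.555546760559082, 43.49018859863281), 25.811800003051758) 0.13971340644922733
709 [ 0.51788631 -0.24708137  0.13660541] ((519.0787963867188, -249.32247924804688), (15.746793746948242, 43.61507797241211), 25.332548141479492) 0.13967746184185506
2586 ((519.21875, -249.82601928710938), (75.1876449584961, 75.30513000488281), 3.762416124343872)
```

View pics/w2.png

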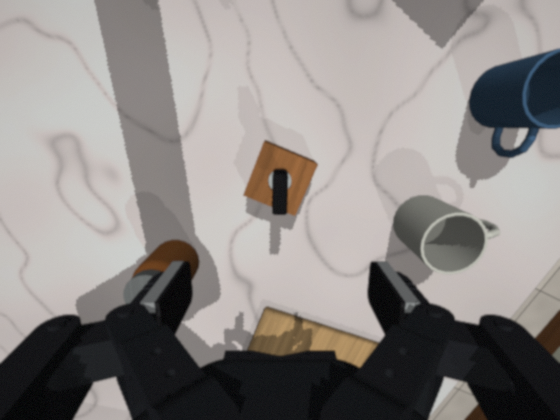

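The handle is at (280,190), lined up with the jaws. It measures (0.519, -0.2495) with its top at about 0.138 m, which agrees with the text, so I descend and grip.

```bash
python3 -m crank '[-0.03,0.04,-0.8,-0.1,0,0,-0.8,0,0,0,-0.8,0,0,0,-0.8,0,0,0,-0.6,0,0,0,-0.5,0,0,0,0,0,0,0,0,0]' && python3 -m crank '[0,0,0,0,0,0,0,0,0,0,0,0,0,0,0,0,0,0,0,0,0,0,0,0]' 1 100
```

```text
clock: 4.7
ee_pos: [0.5197, -0.2508, 0.1154]
ee_rot: [0.001, 0.533, 0.846, 0.0]
wrist_force: [-0.3, 0.0, 0.5]
opening: 0.999
finger_force: 0.0
clock: 5.45
ee_pos: [0.5193, -0.2509, 0.1147]
ee_rot: [0.0, 0.533, 0.846, 0.0]
wrist_force: [-0.0, 0.5, 2.4]
opening: 0.161
finger_force: 99.0
```

```bash
python3 -m crank '[0,0,0.5,0,0,0,1,0,0,0,1,0,0,0,0.5,0,0.1,0.8,0.2,-1,0.1,0.9,0,-1,0.1,0.9,0,-1,0.1,0.9,0,-1]' && python3 -m crank '[0.1,0.9,0,-1,0.1,0.9,0,-1,0.1,0.9,0,-1,0,0.9,0,-0.6,0,0.8,0,0,0,0.3,0,0,0,0,0,0,0,0,0,0]'
python3 - <<'E'
from h import *
c=cam("wrist");im,D=r.get_image("wrist");cv2.imwrite("pics/w3.png",im[...,::-1]);np.savez("w3.npz",im=im,D=D)
o=r.get_obs();print(o["clock"],o["ee_pos"],o["ee_rot"],o["joint_pos"]);print(proj(c,[.5487,.0788,.077]))
np.savez("c3.npz",K=c[0],R=c[1],t=c[2])
E
```

```text
clock: 6.45
ee_pos: [0.5348, -0.1097, 0.2419]
ee_rot: [-0.0, 0.673, 0.739, -0.0]
wrist_force: [-0.1, -0.1, -1.3]
opening: 0.16
finger_force: 98.8
clock: 7.45
ee_pos: [0.5471, 0.0761, 0.2423]
ee_rot: [0.0, 0.78, 0.626, -0.0]
wrist_force: [0.3, 0.3, -0.6]
opening: 0.162
finger_force: 98.8
7.5 [0.54713713 0.07603122 0.24229966] [ 2.42277298e-04  7.79935528e-01  6.25859752e-01 -2.91817289e-04] [ 1.26095803e-02  2.33358548e-01  1.52468126e+00 -7.54383089e-04
  1.38371419e+00  2.31079396e-01]
[280.10707345 189.5600254 ]
```

View pics/w3.png

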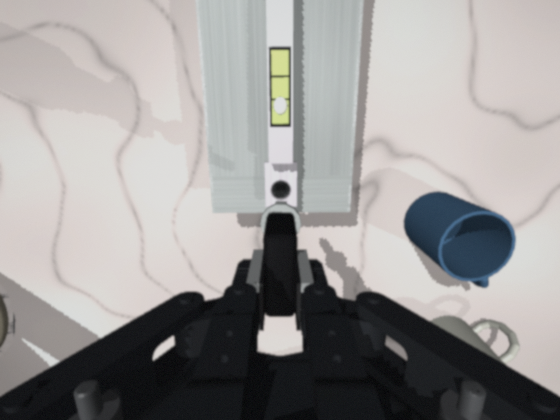

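The eyelet hole is at (281,189), lined up in front of the handle at (280,260), with the collar's grey ring around (280,215) and the bubble at (280,106). Next I work out the offset between key and eyelet.

```bash
python3 - <<'E'
from h import *
z=np.load("w3.npz");k=np.load("c3.npz");c=(k["K"],k["R"],k["t"]);im=z["im"];P=cloud(c,z["D"])
ce,st,el=hole(im,z["D"],c,(281,189),16,70);print(ce,st,el)
print("eyelet",[onz(c,*ce,h).round(4) for h in(.075,.077)], "tab z",[P[v,u].round(4) for u,v in((270,175),(291,175),(269,189),(293,189),(270,200))])
u,v=np.meshgrid(np.arange(560),np.arange(420));box=(u>240)&(u<320)&(v>195)&(v<250)
m=box&(P[...,2]>.165)&(P[...,2]<.195);q=P[m];print("collar",m.sum(),q.mean(0),q.min(0),q.max(0))
top=q[q[:,2]>np.percentile(q[:,2],30)]
A=np.c_[2*q[:,:2],np.ones(len(q))];ct=cv2.convexHull(top[:,:2].astype(np.float32)*1000)[:,0];print(cv2.minEnclosingCircle(ct),np.median(q[:,2]))
h=(np.abs(u-280)<25)&(v>210)&(v<320)&(P[...,2]>.25)&(P[...,2]<.268)&(im.max(2)<40);q=P[h];print("handle",cv2.minAreaRect(q[:,:2].astype(np.float32)*1000),np.median(q[:,2]))
sh=(np.abs(P[...,2]-.0605)<.006)&(v<215)&(v>5)&(u>195)&(u<370)
for lo in (0,):
    q=P[sh];print(cv2.minAreaRect(q[:,:2].astype(np.float32)*1000))
E
```

```text
[280.29949239 189.0964467 ] [273 182  16  15 197] ((280.30499267578125, 189.08917236328125), (14.372665405273438, 15.59125804901123), 71.9190902709961)
eyelet [array([0.5489, 0.0788, 0.075 ]), array([0.549 , 0.0793, 0.077 ])] tab z [array([0.5416, 0.0964, 0.0762]), array([0.5634, 0.0917, 0.0769]), array([0.5373, 0.0823, 0.0787]), array([0.5624, 0.0766, 0.0779]), array([0.5355, 0.07  , 0.0774])]
collar 417 [0.55001713 0.08383757 0.18471006] [0.53340016 0.06716537 0.17942012] [0.56279883 0.09193291 0.1873293 ]
((548.36279296875, 77.10884857177734), 14.83757495880127) 0.18492278011730712
handle ((547.9408569335938, 77.94630432128906), (42.67535400390625, 15.458659172058105), 77.24305725097656) 0.26597310976205923
((564.3298950195312, 150.24246215820312), (207.36224365234375, 160.5453643798828), 77.99208068847656)
```

```bash
python3 -m crank '[0.02,0.03,-0.5,0,0,0,-0.5,0,0,0,-0.5,0,0,0,-0.5,0,0,0,0,0,0,0,0,0]' && python3 -m crank '[0,0,-0.1,0,0,0,-0.1,0,0,0,-0.1,0,0,0,0,0]'
```

```text
clock: 8.25
ee_pos: [0.5486, 0.0778, 0.1632]
ee_rot: [0.0, 0.78, 0.626, 0.0]
wrist_force: [-0.8, 0.4, -1.7]
opening: 0.159
finger_force: 98.9
clock: 8.75
ee_pos: [0.5475, 0.0784, 0.15]
ee_rot: [-0.0, 0.78, 0.626, -0.0]
wrist_force: [-0.1, -0.7, -0.8]
opening: 0.162
finger_force: 98.9
```

```bash
python3 -m crank '[0,0,-0.1,0,0,0,-0.1,0,0,0,0,0,0,0,0,0]' && python3 -m crank '[0,0,-0.1,0,0,0,-0.1,0,0,0,0,0,0,0,0,0]'
```

```text
clock: 9.25
ee_pos: [0.5478, 0.0784, 0.1423]
ee_rot: [-0.0, 0.78, 0.626, -0.0]
wrist_force: [-0.2, -0.6, -1.4]
opening: 0.159
finger_force: 98.9
clock: 9.75
ee_pos: [0.5481, 0.0783, 0.1346]
ee_rot: [0.0, 0.78, 0.626, 0.0]
wrist_force: [0.6, -0.8, 0.3]
opening: 0.161
finger_force: 99.1
```

```bash
python3 -m crank '[0,0,-0.1,0,0,0,0,0,0,0,0,0]' && python3 -m crank '[0,0,-0.1,0,0,0,-0.05,0,0,0,0,0,0,0,0,0,0,0,0,0]'
python3 - <<'E'
from h import *
c=cam("wrist");im,D=r.get_image("wrist");cv2.imwrite("pics/w4.png",im[...,::-1]);P=cloud(c,D)
for p in([.5601,.132],[.5672,.166],[.5777,.215],[.586,.254]):
    u,v=proj(c,[*p,.088]).astype(int)
    if 0<=u<560 and 0<=v<420: print((u,v),P[v,u].round(4))
E
```

```text
clock: 10.12
ee_pos: [0.5481, 0.0783, 0.1305]
ee_rot: [0.0, 0.78, 0.626, 0.0]
wrist_force: [0.4, -1.4, 1.3]
opening: 0.157
finger_force: 99.2
clock: 10.75
ee_pos: [0.5481, 0.0783, 0.1246]
ee_rot: [0.0, 0.78, 0.626, 0.0]
wrist_force: [0.2, -3.0, 3.7]
opening: 0.154
finger_force: 99.5
(np.int64(279), np.int64(150)) [0.56   0.1318 0.0841]
(np.int64(278), np.int64(89)) [0.5671 0.1662 0.0873]
```

View pics/w4.png

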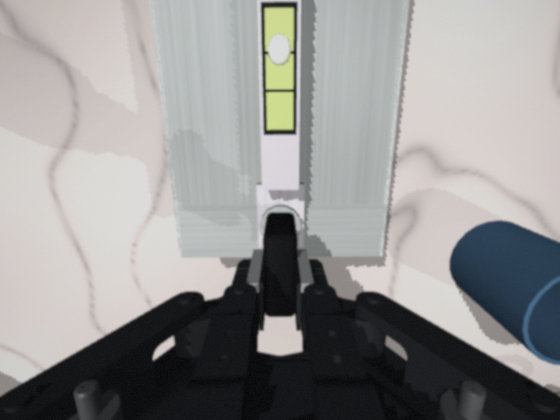

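The key is seated. The bubble is at (279,49) with the marks at rows 52 and 91, so it sits about 11 mm towards the hinge and needs about 1 rad counter-clockwise plus the slack.

```bash
cat > bub.py <<'E'
from h import *
import sys
c=cam("wrist");im,D=r.get_image("wrist");cv2.imwrite(f"pics/{sys.argv[1]}.png",im[...,::-1]);P=cloud(c,D)
hsv=cv2.cvtColor(im,cv2.COLOR_RGB2HSV)
near=(np.linalg.norm(P[...,:2]-[.5695,.176],axis=-1)<.05)&(P[...,2]>.08)&(P[...,2]<.105)
g=near&(hsv[...,0]>22)&(hsv[...,0]<45)&(hsv[...,1]>90)
ax=np.array([.2065,.978]);a=(P[...,:2]-[.549,.0785])@ax*1000
lo,hi=a[g].min(),a[g].max();mid=(lo+hi)/2
hull=np.zeros(g.shape,np.uint8);cv2.fillConvexPoly(hull,cv2.convexHull(np.argwhere(g)[:,::-1].astype(np.int32)),1)
w=(cv2.erode(hull,np.ones((3,3)))>0)&(hsv[...,1]<60)&(im.min(2)>120)
k=(cv2.erode(hull,np.ones((5,5)))>0)&(im.max(2)<60)
print("window",lo.round(1),hi.round(1),g.sum(),"bubble",w.sum(),a[w].mean().round(2),"off toward eyelet mm",(mid-a[w].mean()).round(2),"marks",np.unique(a[k].round()))
o=r.get_obs();q=o["ee_rot"];print(o["clock"],o["ee_pos"].round(4),"az",(np.degrees(2*np.arctan2(q[2],q[1]))-90).round(2),o["wrist_force"].round(1),o["ft_torque"].round(2),o["opening"],"q6",o["joint_pos"][5].round(2))
E
python3 -m crank '[0.003,0,0.006,1,0.003,0,0.006,1,0.003,0,0.006,1,0.003,0,0.006,1,0.003,0.001,0.006,1,0.003,0.001,0.006,1,0.003,0.001,0.006,1,0.003,0.001,0.006,1]'; python3 -m crank '[0,0,0,0,0,0,0,0,0,0,0,0,0,0,0,0,0,0,0,0]'; python3 bub.py w5
```

```text
clock: 11.8
ee_pos: [0.5487, 0.078, 0.1251]
ee_rot: [-0.0, 0.517, 0.856, -0.001]
wrist_force: [2.8, -2.2, -3.2]
opening: 0.156
finger_force: 98.7
clock: 12.42
ee_pos: [0.5486, 0.0782, 0.1252]
ee_rot: [-0.0, 0.519, 0.855, -0.001]
wrist_force: [2.4, -4.4, -9.0]
opening: 0.158
finger_force: 97.7
window 66.9 132.0 2356 bubble 519 107.34 off toward eyelet mm -7.91 marks []
12.475 [0.5485 0.0782 0.1252] az 27.52 [ 3.2 -4.4 -8.4] [-0.87 -0.83 -0.18] 0.1608648387715659 q6 -0.46
```

```bash
python3 -m crank '[0.003,0.001,-0.02,1,0.003,0.001,-0.01,1,0.003,0.001,0,1,0.003,0.002,0,1,0.003,0.002,0,1,0.003,0.002,0,1,0.002,0.002,0,1]'; python3 -m crank '[0,0,0,0,0,0,0,0,0,0,0,0,0,0,0,0,0,0,0,0,0,0,0,0]'; python3 bub.py w6
```

```text
clock: 13.35
ee_pos: [0.5497, 0.0786, 0.1252]
ee_rot: [0.0, 0.236, 0.972, -0.0]
wrist_force: [2.8, -3.6, -4.1]
opening: 0.158
finger_force: 98.5
clock: 14.1
ee_pos: [0.5496, 0.0786, 0.1252]
ee_rot: [0.0, 0.238, 0.971, -0.0]
wrist_force: [1.9, -4.4, -4.2]
opening: 0.16
finger_force: 98.5
window 66.8 132.6 1951 bubble 414 101.47 off toward eyelet mm -1.81 marks []
14.15 [0.5496 0.0786 0.1252] az 62.48 [ 2.5 -4.9 -4.5] [-1.12 -0.46 -0.13] 0.15732064928587736 q6 -1.07
```

View pics/w6.png

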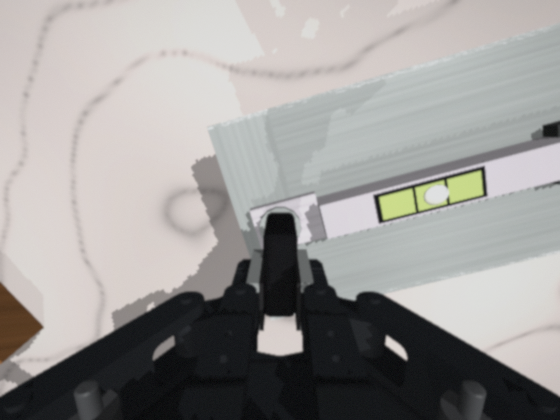

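The bubble is now at (436,194) between the marks (416 to 446, middle about 431), some 2 to 3 mm towards the hinge. It needs another 12 degrees or so, with a slight extra press.

```bash
cat >> bub.py <<'E'
# refined: ellipse fit of bubble vs minAreaRect of window, in image along window axis
ct=max(cv2.findContours(w.astype(np.uint8),cv2.RETR_EXTERNAL,cv2.CHAIN_APPROX_NONE)[0],key=cv2.contourArea)
el=cv2.fitEllipse(ct);pts=np.argwhere(g)[:,::-1].astype(np.float32);rc=cv2.minAreaRect(pts);bx=cv2.boxPoints(rc)
e=[(bx[i]+bx[(i+1)%4])/2 for i in range(4)];i=0 if np.linalg.norm(e[0]-e[2])>np.linalg.norm(e[1]-e[3]) else 1
A,B=e[i],e[i+2]
pa=proj(c,[.549,.0785,.07])
if np.linalg.norm(A-pa)>np.linalg.norm(B-pa):A,B=B,A
L=np.linalg.norm(B-A);print("refined toward eyelet mm",(64*(.5-((np.array(el[0])-A)@(B-A))/L**2)).round(2),el,rc)
y=(P[...,:2]-[.549,.0785])@ax;x=(P[...,:2]-[.549,.0785])@np.array([.978,-.2065])
bar=(abs(x)<.009)&(y>.025)&(y<.2)&(P[...,2]>.083)&(P[...,2]<.105);s=(abs(x)>.025)&(abs(x)<.07)&(y>-.02)&(y<.2)&(abs(P[...,2]-.065)<.008)
print("slopes bar,shelf",np.polyfit(y[bar],P[bar][:,2],1).round(4),np.polyfit(y[s],P[s][:,2],1).round(4))
h=(np.linalg.norm(P[...,:2]-o["ee_pos"][:2],axis=-1)<.03)&(im.max(2)<40)&(abs(P[...,2]-o["ee_pos"][2]-.022)<.008)
print("handle top - tcp",np.median(P[h][:,2])-o["ee_pos"][2],cv2.minAreaRect(P[h][:,:2].astype(np.float32)*1000))
E
python3 -m crank '[0.002,0.002,-0.02,1,0.002,0.002,-0.01,1,0.001,0.001,0,0.4]'; python3 -m crank '[0,0,0,0,0,0,0,0,0,0,0,0,0,0,0,0,0,0,0,0,0,0,0,0,0,0,0,0,0,0,0,0]'; python3 bub.py w7
```

```text
clock: 14.52
ee_pos: [0.5502, 0.0789, 0.125]
ee_rot: [0.001, 0.134, 0.991, -0.0]
wrist_force: [1.4, -5.5, 4.8]
opening: 0.162
finger_force: 99.6
clock: 15.52
ee_pos: [0.5502, 0.0789, 0.125]
ee_rot: [0.001, 0.135, 0.991, -0.0]
wrist_force: [-0.1, -4.7, 6.0]
opening: 0.16
finger_force: 99.8
window 66.9 132.9 1619 bubble 385 99.54 off toward eyelet mm 0.37 marks []
15.575 [0.5502 0.0789 0.125 ] az 74.48 [ 1.2 -4.1  6.2] [-1.22 -0.06 -0.14] 0.15410218413167584 q6 -1.28
refined toward eyelet mm -1.42 ((434.267578125, 225.75709533691406), (18.206666946411133, 24.81482696533203), 77.37266540527344) ((431.9804382324219, 225.15823364257812), (24.274686813354492, 101.37747955322266), 86.72950744628906)
slopes bar,shelf [-0.0007  0.0884] [0.0001 0.0637]
handle top - tcp 0.023724285514798632 ((547.4803466796875, 78.574462890625), (35.61721420288086, 40.11528778076172), 36.30248260498047)
```

```bash
python3 -m crank '[0.001,0.001,0,0.8,0,0,0,0,0,0,0,0,0,0,0,0,0,0,0,0,0,0,0,0,0,0,0,0,0,0,0,0]'; python3 -m crank '[0,0,0,0,0,0,0,0,0,0,0,0]'; python3 bub.py w8
python3 -c "
import cv2;a=cv2.imread('pics/w8.png')[170:290,300:540];cv2.imwrite('pics/w8c.png',cv2.resize(a,None,fx=3,fy=3))"
```

```text
clock: 16.58
ee_pos: [0.5503, 0.079, 0.125]
ee_rot: [0.001, 0.1, 0.995, -0.0]
wrist_force: [1.2, -5.0, 5.1]
opening: 0.156
finger_force: 99.8
clock: 16.95
ee_pos: [0.5503, 0.079, 0.125]
ee_rot: [0.001, 0.1, 0.995, -0.0]
wrist_force: [0.2, -5.0, 4.5]
opening: 0.158
finger_force: 99.8
window 67.0 133.2 1338 bubble 373 99.39 off toward eyelet mm 0.74 marks []
17.0 [0.5503 0.079  0.125 ] az 78.49 [-0.1 -4.1  6.4] [-1.16 -0.03 -0.15] 0.1609745607237698 q6 -1.35
refined toward eyelet mm -0.72 ((432.11383056640625, 235.92779541015625), (17.947587966918945, 24.37514305114746), 79.92443084716797) ((430.9953918457031, 235.3187713623047), (99.84458923339844, 23.939517974853516), 0.8303155303001404)
slopes bar,shelf [-0.0019  0.0887] [-0.0013  0.064 ]
handle top - tcp 0.02371225303706684 ((547.27685546875, 78.58175659179688), (40.143470764160156, 35.50701904296875), 25.992385864257812)
```

View pics/w8c.png

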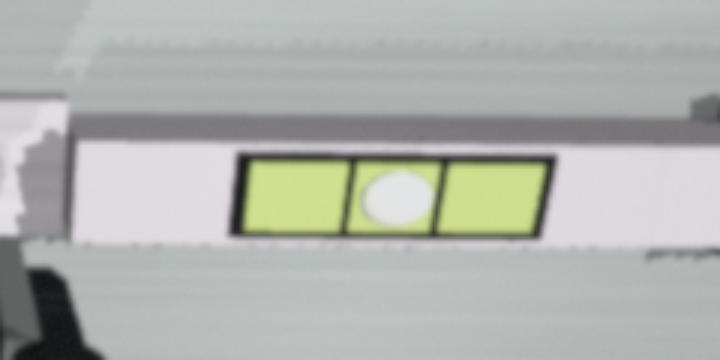

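The bubble sits at about 398, between marks at 350 and 440, so it is within 1 mm of the middle. The level lies flat and the press is about 5 N, so I hand in.

```bash
python3 -c "
from plant import r
print(r.hand_in())"
```

```text
the job is handed in; nothing more can be done
None
```

I handed the job in at about 17 s with the key still gripped and pressed in the foot at roughly 5 N, the level flat on the shelf, and the bubble within about 1 mm of centre by the last picture; no verdict came back.

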